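# Complete the row of stone pots and lift the carrier out by its catches

### The job

Complete the row in the docked blue carrier: stand the two yellow-capped pots upright in its two empty end pockets, one in each and either way round, and let go of them. Then pinch the carrier's two orange side catches together, lift it level out of its dock with all four pots standing in their pockets, and finish while still holding it in the air by the catches, about 10 cm above its place in the dock. Leave the hammer, ring mandrel, cup and tin where they are.

Things in the scene. Friction and masses are not known exactly. Their poses are not given: they have to be found in the camera images.
- dock: Dark steel dock fixed to the bench, 84 (x) by 240 mm (y), plate 6 mm thick; origin on the bench under its centre, z up. Guides 18 mm high locate the carrier with 1.5 mm play. Midway on each long side (|y| < 14 mm) a cheek 24 mm high, out to 40 mm from the centre line, has a lip that holds a catch down.
- carrier: Blue pot carrier latched in the dock, 50 (x) by 224 mm (y, along the row), 0.3 kg empty; origin at the centre of its underside, 6 mm above the bench when docked. Floor 4 mm thick, rim 12 mm above the underside; four 44 mm square pockets in a row. Central tower 30 mm (y) by 36 mm (x), 80 mm high, has an orange catch on its -x and +x faces. Pinched it lifts straight up, carried by that grip; else locked.
- catch_near (a joint): Travel of the orange catch on the tower's -x side: 0 = out (locked), 0.006 m = fully pinched in against its stop; released from about 0.004. Its spring pushes it out with 2.4 N at 0 to 4.2 N at 6 mm.
- catch_far (a joint): The same for the catch on the tower's +x side.
- catch_near_pad (a point): Centre of the finger area on the outer face of the near catch, an upright orange plate 24 mm wide (y), 2.5 to 70 mm above the carrier's underside. 25.5 mm in -x from the carrier's centre, 51 mm above its underside, 57 mm above the bench when docked. The catches measure 51 mm over both outer faces, 39 mm when fully pinched.
- catch_far_pad (a point): The same point on the far catch, 25.5 mm in +x from the carrier's centre line.
- end_left (a point): Floor centre of the end pocket at the carrier's +y end (y = +87 mm), empty at the start (10 mm above the bench when docked).
- end_right (a point): Floor centre of the end pocket at the carrier's -y end (y = -87 mm), empty at the start.
- inner_left (a point): Floor centre of the inner pocket at y = +40 mm, which holds pot_c.
- inner_right (a point): Floor centre of the inner pocket at y = -40 mm, which holds pot_d.
- pot_a: Clear round pot with red stones and a yellow cap, 36 mm diameter, 44 mm high, straight sided, about 60 g, standing on the bench; origin at the centre of its underside.
- pot_b: The same with green stones and a yellow cap, also standing on the bench.
- pot_c: The same size with blue stones and a white cap, already in the inner pocket at +y; origin at the centre of its underside.
- pot_d: The same size with purple stones and a white cap, already in the inner pocket at -y.
- hammer: Bystander: a jeweller's hammer lying across the far side of the bench; leave it where it is.
- ring_mandrel: Bystander: an upright steel ring mandrel on a round foot 56 mm across, 152 mm tall; leave it where it is.
- tool_cup: Bystander: a blue open cup, 72 mm across and 85 mm high; leave it where it is.
- polish_tin: Bystander: a low red tin with a brass lid, 64 mm across and 22 mm high; leave it where it is.
Not all that is in view belongs to the job. Leave any black look-alike of the pot_a alone. Leave any black look-alike of the pot_b alone.

How it is judged:
By the outcome, as a careful person would: the job done as asked, in the order asked, and still so for the second after the job is handed in, while the arm keeps its last pose, push and grip.
It also fails if it takes over 54 s, if anything falls off the work surface, if the arm or the gripper's body presses on something with over 40 N, if the wrist force passes 120 N, or if a joint passes its speed limit or range.

### The arm

A 6-joint arm with a two-finger parallel gripper is mounted at the origin on the work surface. World frame = base frame: x ahead of the robot, y to its left, z up, the work surface at z = 0. Lengths are in m, angles in rad, forces in N, time in s.
With the tool pointing down it reaches from about 0.425 to 0.925 m from the base axis. Payload 12.5 kg.
Tool frame: the origin (TCP) lies on the centre line of the jaws, within the pads' length; the fingertips stand 8 mm ahead of it and the grasp point (between the pads) lies 11 mm behind it; z points along the fingers, y is the line along which they close (so a half turn about z gives the same grasp; the last joint's range is limited). The gripper opens to 85 mm and grips with 20 to 120 N. Pads are 22 mm wide; open, the fingers measure 114 mm over their backs; the gripper's body (76 mm by 85 mm) begins 54 mm behind the grasp point. The pads swing forward as they close: fully open they stand 13 mm farther back than shut.
Start: joints at [-1.312, 0.491, 1.559, -0, 1.092, -0.106], TCP at [0.223, -0.584, 0.239] pointing down, gripper open.
Joint ranges: [-3.1, 3.1], [-0.84, 2.19], [0.05, 2.79], [-1.13, 4.28], [0.06, 2.93], [-2.69, 2.69]. Speed limits (rad/s): [2.22, 2.22, 2.79, 3.14, 3.14, 3.14].

### API

Orientations are given as a unit quaternion [w, x, y, z].
In Python, from plant import r gives the robot as it stands.
- The arm moves only by the shell command python3 -m jog 'ROWS'. ROWS is JSON, one flat list of numbers, 5 for each row, row after row: the opening, from -1 (shut) to 1 (fully open), then the shift along the tool's x, y, z in m, then the turn about the tool's z in degrees. A call has 1 to 10 rows; each row is the pose to reach, as a shift and turn from the pose commanded when the call began, along the tool's axes at that moment; what a row does not reach only later rows make up. A row lasts 1/12 s, in which the tool goes at most 41.7 mm and 7.16 degrees, less where a joint would pass 70% of its speed; a pose out of reach is approached as far as the arm can. A call with a gripper value outside its range is refused whole. The fingers move at their own pace and stop on an object; the grip force is fixed at half the most. Time passes only in rows, so rows that repeat a pose let the fingers close. It gives the time, the measured TCP pose, the force, the opening and the grip force at its end, in the units of the state.
- r.state(): the state, without advancing time (a new reading comes with each control period).
- r.grab_frame(name): name is "scene" or "top" or "wrist"; returns (picture, depth): 480x640x3 uint8, red, green, blue; 480x640 float32, m along the optical axis (not along the pixel's ray), 0 where there is no reading.
- r.calibration(name): a dict with "camera_matrix" (3x3 intrinsics, pixels), "k1" (the pictures are not rectified: a ray, as slopes to the right and down, at radius r is drawn at 1 + k1 r^2 times it, then the intrinsics apply), "pose" (4x4, takes a point from camera to world coordinates). Camera axes: x right, y up, looking along -z (the intrinsics and any distortion apply to the point x, -y, -z); pixel columns grow to the right and rows downward; lengths in m; the calibration is good to about 2 mm. A picture is of the moment at which its call begins: read the wrist's pose just before it. calibration takes no time and is no camera call; for the wrist camera it gives the pose at the moment of the call.
- r.finish_job(): hands the job in; it is judged then, once.
The state is a dict: "time_s": time; "joints": joint angles; "joint_vel": joint speeds; "joint_efforts": joint torques, N m; "eef_pos": TCP position; "ee_rot": TCP orientation; "wrist_force": force on the tool from outside, world axes, zero at the start; "moment": the same for the moment, N m; "grip_width": finger opening in m; "grip_force": force on a finger pad.
Only numpy, scipy, OpenCV 4.12 (cv2) and the standard library are available. Lean on these libraries where they do the work, as an engineer would, in place of code of your own. Each camera call takes 0.05 s, during which the arm holds its last target. There are 200 camera calls.

## Working session

There is one attempt and no reset: what is moved stays moved. The work goes in short steps, Python scripts to look and compute and a shell command to move; the robot and the scene stay as the last step left them, time stands still between calls to the robot, and variables do not carry over. Pictures are saved under pics/ and viewed, at most 10 in all, crops included, and the job is handed in when it is done.

```bash
mkdir -p pics; ls; cat > h.py <<'E'
import numpy as np, cv2
from plant import r
def grab(n,save=None):
    c=r.calibration(n); p,d=r.grab_frame(n)
    if save: cv2.imwrite('pics/'+save,p[:,:,::-1])
    return p,d,c
def rays(c,uv):
    uv=np.asarray(uv,float).reshape(-1,2); K=np.array(c["camera_matrix"])
    q=np.c_[(uv[:,0]-K[0,2])/K[0,0],(uv[:,1]-K[1,2])/K[1,1]]
    s=q.copy()
    for _ in range(20): s=q/(1+c["k1"]*(s**2).sum(1,keepdims=True))
    return np.c_[s[:,0],-s[:,1],-np.ones(len(s))]
def at_depth(c,uv,dep):
    T=np.array(c["pose"]); v=rays(c,uv)*np.asarray(dep,float).reshape(-1,1)
    return v@T[:3,:3].T+T[:3,3]
def at_z(c,uv,z):
    T=np.array(c["pose"]); v=rays(c,uv)@T[:3,:3].T
    return T[:3,3]+v*((z-T[2,3])/v[:,2:3])
def cloud(c,d):
    v,u=np.nonzero(d>0); return u,v,at_depth(c,np.c_[u,v],d[v,u])
E
python3 - <<'E'
from h import *
for n in("top","scene"):
    p,d,c=grab(n,n+'0.png'); print(n,np.round(c["pose"],3).tolist(),c["k1"],np.round(c["camera_matrix"],1).tolist())
print(r.state())
E
```

```text
pics
top [[-0.004, 0.989, -0.147, 0.375], [-1.0, -0.004, 0.002, 0.02], [0.001, 0.147, 0.989, 1.514], [0.0, 0.0, 0.0, 1.0]] -0.03393128994561879 [[588.0, 0.0, 328.0], [0.0, 588.0, 232.2], [0.0, 0.0, 1.0]]
scene [[0.324, -0.666, 0.672, 1.294], [0.946, 0.222, -0.235, -0.224], [0.007, 0.712, 0.702, 0.78], [0.0, 0.0, 0.0, 1.0]] -0.00638999579660078 [[476.6, 0.0, 317.9], [0.0, 476.6, 244.9], [0.0, 0.0, 1.0]]
{'time_s': 0.1, 'joints': array([-1.31157441e+00,  4.91498567e-01,  1.55939882e+00,  6.52553819e-06,
        1.09168693e+00, -1.05597449e-01]), 'joint_vel': array([ 0.00124516, -0.00216521, -0.00067277,  0.00111636, -0.00135598,
       -0.00113237]), 'joint_efforts': array([ 2.65789757e-03, -6.19447517e+01, -2.62025911e+01, -7.59151931e-05,
        2.90613505e-03,  2.92486547e-06]), 'eef_pos': array([ 0.22296244, -0.5836719 ,  0.23878306]), 'ee_rot': array([-4.94592987e-04,  9.83409585e-01,  1.81398299e-01, -3.51624708e-05]), 'wrist_force': array([ 0.81258142, -0.04293766,  0.684571  ]), 'moment': array([-0.0114528 ,  0.02364786, -0.02355042]), 'grip_force': 0.0, 'grip_width': 0.08542428878428525}
```

View pics/top0.png

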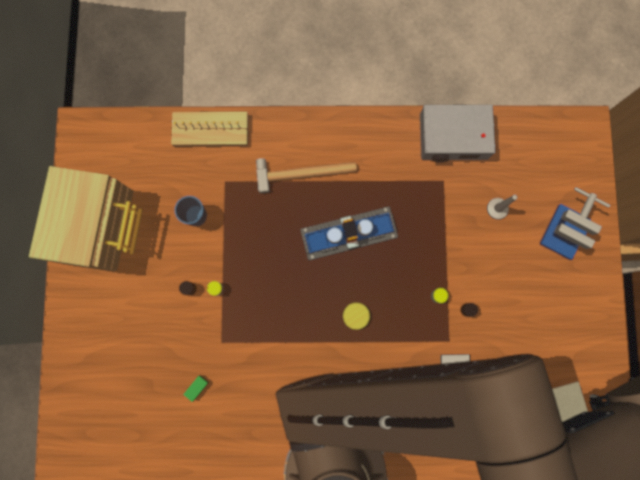

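View pics/scene0.png

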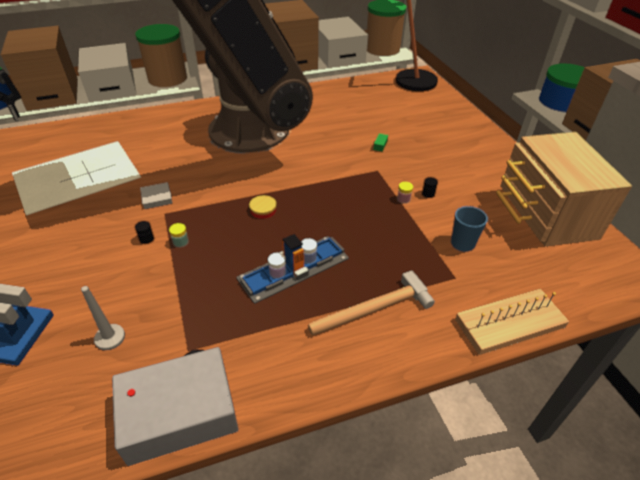

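The top view shows the yellow-capped pots at (214,288) and (441,296). Right beside them are the black look-alikes at (188,288) and (470,310), which I'll leave alone. The carrier is centred near (349,233) and slightly rotated. I'll confirm the pots in one crop and measure.

```bash
python3 - <<'E'
from h import *
p=cv2.imread('pics/top0.png')
a=cv2.resize(p[265:325,170:250],(400,300),interpolation=cv2.INTER_CUBIC)
b=cv2.resize(p[265:325,410:490],(400,300),interpolation=cv2.INTER_CUBIC)
s=cv2.resize(p[200:265,295:405],(508,300),interpolation=cv2.INTER_CUBIC)
q=cv2.imread('pics/scene0.png'); e=cv2.resize(q[170:230,380:440],(292,300),interpolation=cv2.INTER_CUBIC)
cv2.imwrite('pics/crop1.png',np.vstack([np.hstack([a,b]),np.hstack([s,e])]))
_,d,c=grab("top")
hsv=cv2.cvtColor(p,cv2.COLOR_BGR2HSV)
def blobs(m,lo=15):
    n,l,st,ce=cv2.connectedComponentsWithStats(m.astype(np.uint8))
    return [(st[i,4],ce[i],l==i) for i in range(1,n) if st[i,4]>=lo]
H,S,V=cv2.split(hsv)
for A,ce,m in blobs((H>25)&(H<35)&(S>180)&(V>150)):
    dd=np.median(d[m]); print('yel',A,ce.round(1),at_z(c,[ce],.044).round(4),at_depth(c,[ce],[dd]).round(3))
sub=np.zeros(H.shape,bool); sub[200:265,295:405]=1
for A,ce,m in blobs((S<45)&(V>190)&sub): print('white',A,ce.round(1),at_z(c,[ce],.054).round(4))
for A,ce,m in blobs((H<20)&(S>170)&(V>170)&sub,5): print('orange',A,ce.round(1),at_z(c,[ce],.076).round(4))
m=((H>95)&(H<125)&(S>120)&sub).astype(np.uint8)
pts=np.argwhere(m)[:,::-1].astype(np.float32); w=at_z(c,pts,.014)[:,:2]
print(cv2.minAreaRect((w*1000).astype(np.float32)), m.sum())
for n,uv in dict(mandrel=(498,208),cup=(189,211),tin=(356,316),blk1=(188,288),blk2=(470,310)).items(): print(n,at_depth(c,[uv],[d[uv[1],uv[0]]]).round(3))
E
```

```text
yel 148 [213.9 287.9] [[0.4549 0.3025 0.044 ]] [[0.455 0.303 0.043]]
yel 153 [440.3 295.1] [[ 0.4344 -0.2622  0.044 ]] [[ 0.434 -0.262  0.043]]
white 98 [365.4 226.2] [[ 0.6076 -0.077   0.054 ]]
white 116 [334.  234.3] [[0.5873 0.002  0.054 ]]
((597.8070678710938, -37.27910614013672), (46.622276306152344, 219.68124389648438), 13.956141471862793) 668
mandrel [[ 0.655 -0.418  0.042]]
cup [[0.658 0.381 0.002]]
tin [[ 0.384 -0.052  0.026]]
blk1 [[0.455 0.368 0.039]]
blk2 [[ 0.397 -0.336  0.041]]
```

View pics/crop1.png

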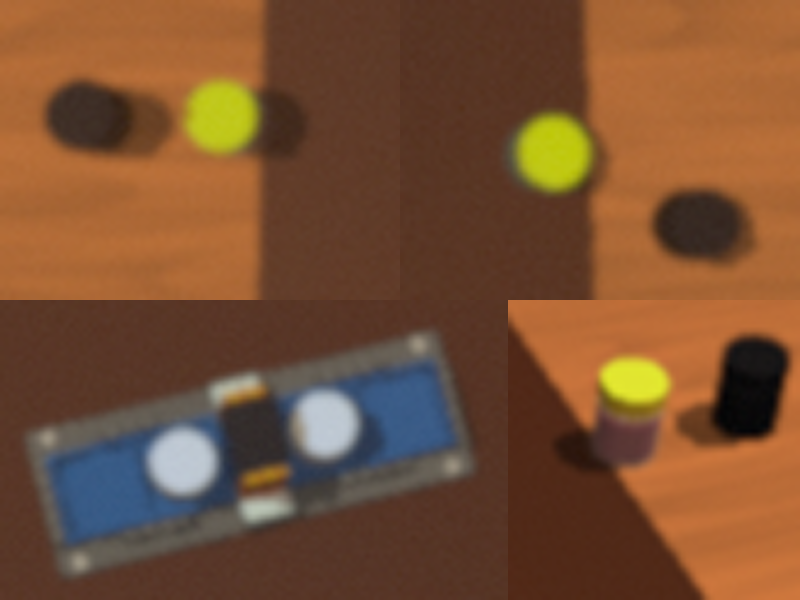

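The enlarged crop shows the left pot has a yellow cap and red stones (pot_a), and the right one a yellow cap (pot_b). The black pots beside each are decoys about 65–80 mm away. The carrier is at about (0.5975,-0.0375) with yaw ≈14°, so one gripper yaw of 14.2° (tool y along carrier x) suits every grasp.

```bash
cat >> h.py <<'E'
from scipy.spatial.transform import Rotation as Ro
def go(x,y,z,yaw=None):
    "shift in tool axes to world TCP target; yaw = world angle (deg) of tool y"
    s=r.state(); q=s["ee_rot"]; R=Ro.from_quat([q[1],q[2],q[3],q[0]]).as_matrix()
    now=np.degrees(np.arctan2(R[1,1],R[0,1]))
    dt=0 if yaw is None else -((yaw-now+90)%180-90)
    print('t',round(s["time_s"],2),'pos',s["eef_pos"].round(4),'yaw',round(now,2),'tilt',R[:,2].round(4),'w',round(s["grip_width"],4),
     '\n shift',(R.T@(np.array([x,y,z])-s["eef_pos"])).round(4),'turn',round(dt,2))
E
python3 -c "
from h import *
go(.434,-.262,.20,14.2)"
```

```text
t 0.15 pos [ 0.223  -0.5837  0.2389] yaw -69.1 tilt [-2.e-04  8.e-04 -1.e+00] w 0.0853 
 shift [ 0.3119 -0.2252  0.0391] turn -83.3
```

```bash
python3 -m jog '[1,0.02,-0.014,0,-4, 1,0.05,-0.036,0,-11, 1,0.085,-0.061,0.005,-18, 1,0.12,-0.087,0.01,-25, 1,0.155,-0.112,0.015,-32, 1,0.19,-0.137,0.02,-39, 1,0.225,-0.162,0.025,-46, 1,0.26,-0.188,0.03,-53, 1,0.29,-0.209,0.035,-60, 1,0.312,-0.225,0.039,-66]'; python3 -c "
from h import *
go(.434,-.262,.20,14.2)"
```

```text
time_s: 0.98
eef_pos: [0.4351, -0.26, 0.2001]
ee_rot: [-0.0, 0.724, 0.69, 0.0]
wrist_force: [0.3, -0.2, -0.6]
grip_width: 0.0856
grip_force: 0.0
t 0.98 pos [ 0.4351 -0.26    0.2001] yaw -2.71 tilt [ 0.e+00  1.e-04 -1.e+00] w 0.0856 
 shift [-0.0021 -0.001   0.0001] turn -16.91
```

```bash
python3 -m jog '[1,-0.002,-0.001,0,-7, 1,-0.002,-0.001,0,-13, 1,-0.002,-0.001,0,-16.9, 1,-0.002,-0.001,0,-16.9, 1,-0.002,-0.001,0,-16.9]'; python3 - <<'E'
from h import *
p,d,c=grab("wrist","w1.png"); print(np.round(c["pose"],3).tolist())
go(.434,-.262,.20,14.2)
hsv=cv2.cvtColor(p,cv2.COLOR_RGB2HSV); H,S,V=cv2.split(hsv)
n,l,st,ce=cv2.connectedComponentsWithStats(((H>25)&(H<35)&(S>180)&(V>110)).astype(np.uint8))
for i in range(1,n):
    if st[i,4]>300:
        m=l==i; v,u=np.nonzero(m); P=at_depth(c,np.c_[u,v],d[m]); ok=(P[:,2]>.041)&(P[:,2]<.047)
        print(st[i],ce[i],at_z(c,[ce[i]],.044).round(4),np.median(P,0).round(4), cv2.minEnclosingCircle((P[ok][:,:2]*1000).astype(np.float32)) if ok.any() else P.min(0))
E
```

```text
time_s: 1.4
eef_pos: [0.4331, -0.2643, 0.2002]
ee_rot: [-0.0, 0.618, 0.786, -0.0]
wrist_force: [0.7, 1.0, -0.0]
grip_width: 0.0852
grip_force: 0.0
[[0.972, -0.224, -0.075, 0.413], [0.237, 0.922, 0.308, -0.185], [-0.0, -0.317, 0.948, 0.335], [0.0, 0.0, 0.0, 1.0]]
t 1.45 pos [ 0.433  -0.2644  0.2002] yaw 13.64 tilt [-1.e-04 -0.e+00 -1.e+00] w 0.0856 
 shift [0.0021 0.0015 0.0002] turn -0.56
[ 297  192   44   43 1492] [318.62868633 212.80630027] [[ 0.4351 -0.2622  0.044 ]] [ 0.435  -0.2624  0.0442] ((435.02435302734375, -262.801025390625), 17.918071746826172)
```

View pics/w1.png

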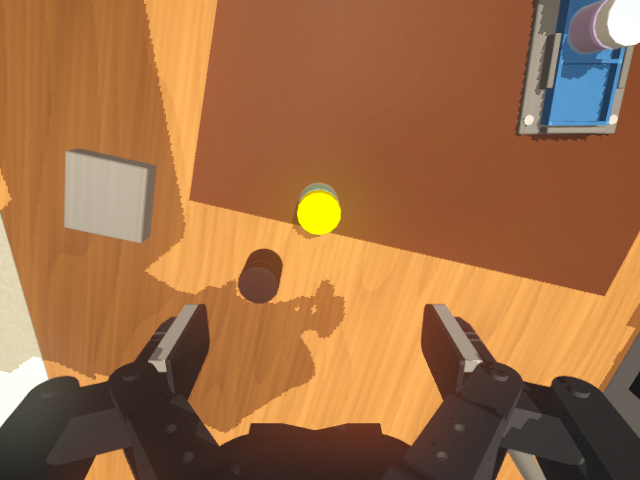

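Wrist view: the yellow-capped pot is at (319,213), which gives (0.435,-0.2625) with its cap at z=0.044, and the black decoy at (261,277) is clear of the fingers. I'll descend and grasp.

```bash
python3 -m jog '[1,0.001,0.002,0.03,-0.6, 1,0.001,0.002,0.065,-0.6, 1,0.001,0.002,0.1,-0.6, 1,0.001,0.002,0.13,-0.6, 1,0.001,0.002,0.155,-0.6, 1,0.001,0.002,0.17,-0.6, 1,0.001,0.002,0.177,-0.6, 1,0.001,0.002,0.179,-0.6, 1,0.001,0.002,0.179,-0.6, 1,0.001,0.002,0.179,-0.6]'; python3 -c "
from h import *
go(.435,-.2625,.021,14.2)"
```

```text
time_s: 2.28
eef_pos: [0.4351, -0.2632, 0.0222]
ee_rot: [0.001, 0.613, 0.79, -0.0]
wrist_force: [-0.1, 0.1, 1.0]
grip_width: 0.0854
grip_force: 0.0
t 2.28 pos [ 0.4351 -0.2632  0.0222] yaw 14.36 tilt [ 1.1e-03 -9.0e-04 -1.0e+00] w 0.0854 
 shift [0.0008 0.0001 0.0012] turn 0.16
```

```bash
python3 -m jog '[0.4,0.001,0,0,0, 0.1,0.001,0,0,0, -0.2,0.001,0,0,0, -0.5,0.001,0,0,0, -1,0.001,0,0,0, -1,0.001,0,0,0, -1,0.001,0,0,0, -1,0.001,0,0,0]'; python3 -m jog '[-1,0,0,-0.02,0, -1,0,0,-0.045,0, -1,0,0,-0.075,0, -1,0,0,-0.105,0, -1,0,0,-0.125,0, -1,0,0,-0.135,0, -1,0,0,-0.135,0, -1,0,0,-0.135,0]'; python3 - <<'E'
from h import *
c,s=np.cos(np.radians(14.2)),np.sin(np.radians(14.2))
for y in (-.087,.087): print(y,.5975-s*y,-.0375+c*y)
go(.5975+s*.087,-.0375-c*.087,.155,14.2)
p,d,cc=grab("wrist","w2.png")
E
```

```text
time_s: 2.95
eef_pos: [0.4347, -0.262, 0.022]
ee_rot: [0.0, 0.613, 0.79, -0.0]
wrist_force: [-0.8, 1.0, 9.1]
grip_width: 0.0345
grip_force: 59.0
time_s: 3.62
eef_pos: [0.4344, -0.2618, 0.1558]
ee_rot: [0.0, 0.613, 0.79, -0.0]
wrist_force: [-0.2, 0.9, -0.5]
grip_width: 0.0346
grip_force: 59.8
-0.087 0.6188417425714559 -0.12184174544087709
0.087 0.5761582574285442 0.04684174544087708
t 3.62 pos [ 0.4344 -0.2618  0.1558] yaw 14.4 tilt [ 0.e+00 -1.e-04 -1.e+00] w 0.0346 
 shift [0.0897 0.2135 0.0008] turn 0.2
```

View pics/w2.png

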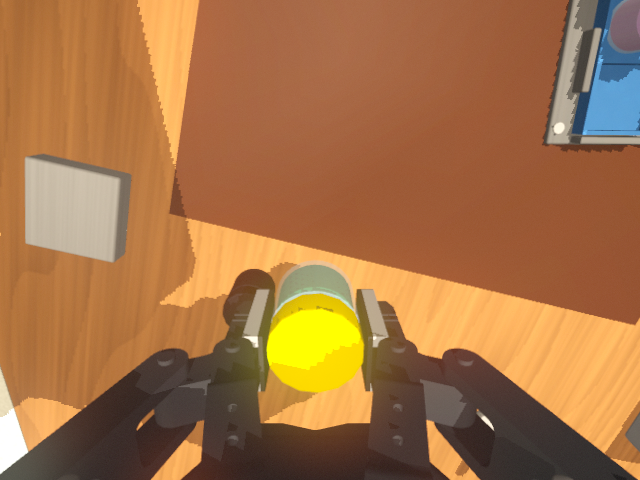

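The pot is held (width 34.6 mm, cap at about (315,340)). Next I'll hover over the right end pocket and measure the carrier up close.

```bash
python3 -m jog '[-1,0.006,0.015,0,0.2, -1,0.018,0.042,0,0.2, -1,0.032,0.075,0,0.2, -1,0.046,0.11,0,0.2, -1,0.06,0.145,0,0.2, -1,0.073,0.175,0,0.2, -1,0.083,0.198,0,0.2, -1,0.089,0.21,0,0.2, -1,0.09,0.2135,0,0.2, -1,0.09,0.2135,0,0.2]'; python3 - <<'E'
from h import *
go(.6188,-.1218,.155,14.2)
p,d,c=grab("wrist","w3.png")
np.savez('w3.npz',p=p,d=d,pose=c["pose"],K=c["camera_matrix"],k1=c["k1"])
E
```

```text
time_s: 4.5
eef_pos: [0.6186, -0.1214, 0.1548]
ee_rot: [-0.001, 0.614, 0.789, -0.0]
wrist_force: [-0.2, -0.4, -0.1]
grip_width: 0.0345
grip_force: 59.9
t 4.5 pos [ 0.6186 -0.1214  0.1548] yaw 14.25 tilt [-2.1e-03  4.0e-04 -1.0e+00] w 0.0345 
 shift [-0.0004  0.0001 -0.0002] turn 0.05
```

View pics/w3.png

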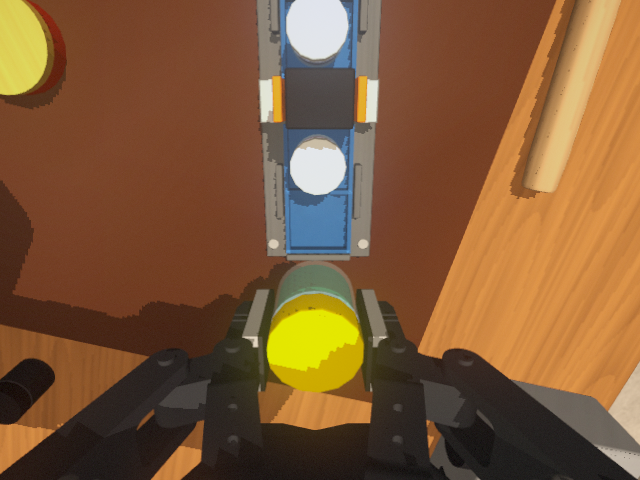

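The close view shows the carrier square to the gripper: empty right pocket around (319,222), pot_d cap at (317,166), tower at (320,98) with orange catches at x=278 and x=362, and the held pot's cap at (315,345).

```bash
cat > meas.py <<'E'
from h import *
def carrier(p,d,c,rough=(.5975,-.0375),yaw=14.2):
    a=np.radians(yaw); M=np.array([[np.cos(a),np.sin(a)],[-np.sin(a),np.cos(a)]])
    H,S,V=cv2.split(cv2.cvtColor(p,cv2.COLOR_RGB2HSV))
    u,v,P=cloud(c,d); L=(P[:,:2]-rough)@M.T; h,s,w=H[v,u],S[v,u],V[v,u]
    def rep(n,m):
        if m.sum()<20: return print(n,'none')
        q=L[m]*1000; print(n,m.sum(),'x %.1f..%.1f  y %.1f..%.1f'%(*np.percentile(q[:,0],[1,99]),*np.percentile(q[:,1],[1,99])),'z',np.median(P[m,2]).round(4))
    near=(abs(L[:,0])<.06)&(abs(L[:,1])<.15)
    rep('tower',near&(abs(P[:,2]-.086)<.004)&(s<120)&(w<110))
    rep('orange',near&(h>8)&(h<24)&(s>200)&(w>150)&(P[:,2]>.06)&(P[:,2]<.085)&(abs(L[:,1])<.02))
    for n,y in (('pot_c',.04),('pot_d',-.04),('endL',.087),('endR',-.087)): rep(n,near&(abs(P[:,2]-.054)<.003)&(abs(L[:,1]-y)<.023)&(abs(L[:,0])<.03))
    rep('blue',near&(h>95)&(h<125)&(s>120)&(P[:,2]<.022)&(P[:,2]>.005))
    rep('blue rim',near&(h>95)&(h<125)&(s>120)&(abs(P[:,2]-.018)<.002)); rep('floor',near&(h>95)&(h<125)&(s>120)&(abs(P[:,2]-.01)<.002))
    m=near&(h>95)&(h<125)&(s>120)&(P[:,2]<.022)&(P[:,2]>.005)
    print(cv2.minAreaRect((P[m][:,:2]*1000).astype(np.float32)))
E
python3 - <<'E'
from meas import *
z=np.load('w3.npz'); c=dict(pose=z["pose"],camera_matrix=z["K"],k1=float(z["k1"])); p,d=z["p"],z["d"]
carrier(p,d,c)
H,S,V=cv2.split(cv2.cvtColor(p,cv2.COLOR_RGB2HSV)); m=(H>22)&(H<35)&(S>180); m[:250]=0;m[:,:230]=0;m[:,410:]=0
v,u=np.nonzero(m); P=at_depth(c,np.c_[u,v],d[m]); top=np.median(P[:,2]); k=abs(P[:,2]-top)<.003
print('held cap',top,cv2.minEnclosingCircle((P[k][:,:2]*1000).astype(np.float32)),P[k].mean(0))
E
```

```text
tower 4207 x -16.1..18.8  y -14.4..14.8 z 0.0861
orange 664 x -23.4..26.4  y -11.2..11.2 z 0.0762
pot_c 3111 x -16.2..16.4  y 23.6..52.5 z 0.0542
pot_d 2472 x -15.9..16.8  y -56.2..-23.1 z 0.0542
endL none
endR none
blue 4355 x -22.9..25.8  y -111.0..58.1 z 0.0107
blue rim 1383 x -23.1..25.9  y -111.2..60.5 z 0.0182
floor 2917 x -20.4..22.5  y -108.9..38.3 z 0.0103
((604.927490234375, -61.48435974121094), (49.4219856262207, 173.12203979492188), 14.142143249511719)
held cap 0.1768816422906314 ((622.54345703125, -121.3441162109375), 23.511825561523438) [ 0.61790649 -0.1207784   0.17693007]
```

```bash
python3 -m jog '[-1,0,0.0015,0.015,0, -1,-0.001,0.0015,0.04,0, -1,-0.001,0.0015,0.065,0, -1,-0.001,0.0015,0.085,0, -1,-0.001,0.0015,0.095,0, -1,-0.001,0.0015,0.1,0, -1,-0.001,0.0015,0.1,0]';  python3 -c "
from h import *
go(.6201,-.1215,.032,14.2)"
```

```text
time_s: 5.13
eef_pos: [0.62, -0.123, 0.0558]
ee_rot: [-0.001, 0.615, 0.789, -0.0]
wrist_force: [0.2, -0.2, -1.0]
grip_width: 0.0345
grip_force: 59.9
t 5.13 pos [ 0.62   -0.123   0.0558] yaw 14.15 tilt [-1.2e-03  2.0e-04 -1.0e+00] w 0.0345 
 shift [0.0014 0.0005 0.0238] turn -0.05
```

```bash
python3 -m jog '[-1,0.0015,0.0005,0,0, -1,0.0015,0.0005,0.006,0, -1,0.0015,0.0005,0.013,0, -1,0.0015,0.0005,0.018,0, -1,0.0015,0.0005,0.021,0, -1,0.0015,0.0005,0.023,0, -1,0.0015,0.0005,0.023,0, -1,0.0015,0.0005,0.023,0]';  python3 -c "
from h import *
go(.6201,-.1215,.032,14.2)"
```

```text
time_s: 5.8
eef_pos: [0.6208, -0.1207, 0.0332]
ee_rot: [-0.0, 0.614, 0.789, -0.0]
wrist_force: [0.6, 0.2, 0.1]
grip_width: 0.0342
grip_force: 59.9
t 5.8 pos [ 0.6208 -0.1207  0.0332] yaw 14.2 tilt [-1.e-04 -1.e-04 -1.e+00] w 0.0342 
 shift [-0.0006 -0.0009  0.0012] turn 0.0
```

```bash
python3 -m jog '[-1,-0.0005,-0.001,0.001,0, -1,-0.0005,-0.001,0.001,0, -0.1,-0.0005,-0.001,0.001,0, 0.1,-0.0005,-0.001,0.001,0, 0.3,-0.0005,-0.001,0.001,0, 0.5,-0.0005,-0.001,0.001,0, 0.5,-0.0005,-0.001,0.001,0, 0.5,-0.0005,-0.001,0.001,0]'; python3 -m jog '[0.5,0,0,-0.015,0, 0.5,0,0,-0.04,0, 0.7,0,0,-0.07,0, 1,0,0,-0.1,0, 1,0,0,-0.125,0, 1,0,0,-0.14,0, 1,0,0,-0.14,0, 1,0,0,-0.14,0]'; python3 - <<'E'
from meas import *
go(.4549,.3025,.20,14.2)
p,d,c=grab("wrist","w4.png"); carrier(p,d,c,(.5988,-.0369))
E
```

```text
time_s: 6.47
eef_pos: [0.62, -0.1214, 0.0323]
ee_rot: [0.0, 0.614, 0.789, -0.0]
wrist_force: [0.3, 0.6, 0.2]
grip_width: 0.064
grip_force: 0.0
time_s: 7.13
eef_pos: [0.62, -0.1214, 0.1728]
ee_rot: [0.001, 0.614, 0.789, 0.0]
wrist_force: [0.3, 0.2, -0.5]
grip_width: 0.0854
grip_force: 0.0
t 7.13 pos [ 0.62   -0.1214  0.1728] yaw 14.2 tilt [ 1.3e-03 -5.0e-04 -1.0e+00] w 0.0854 
 shift [ 0.4514 -0.056  -0.0276] turn 0.0
tower 3591 x -17.5..17.3  y -15.0..14.7 z 0.0862
orange 371 x -24.9..25.0  y -11.4..9.7 z 0.0762
pot_c 2890 x -17.7..14.9  y 23.3..55.7 z 0.0542
pot_d 2168 x -17.4..15.6  y -56.3..-23.4 z 0.0542
endL none
endR 1845 x -17.6..15.3  y -104.6..-71.0 z 0.0542
blue 918 x -24.4..24.5  y -109.0..65.0 z 0.0179
blue rim 689 x -24.4..24.5  y -109.7..65.0 z 0.0182
floor 215 x -21.0..20.7  y -74.6..58.4 z 0.0103
((604.5302124023438, -59.029441833496094), (49.06553649902344, 176.4588165283203), 14.28878402709961)
```

pot_b stands in the right pocket, cap at z=0.054 and within 1 mm of centre. Next is pot_a.

```bash
python3 -m jog '[1,0.015,-0.002,-0.005,0, 1,0.045,-0.006,-0.01,0, 1,0.08,-0.01,-0.015,0, 1,0.12,-0.015,-0.02,0, 1,0.16,-0.02,-0.025,0, 1,0.2,-0.025,-0.028,0, 1,0.24,-0.03,-0.028,0, 1,0.28,-0.035,-0.028,0, 1,0.32,-0.04,-0.028,0, 1,0.36,-0.045,-0.028,0]'; python3 -m jog '[1,0.04,-0.005,0,0, 1,0.07,-0.008,0,0, 1,0.085,-0.01,0,0, 1,0.091,-0.011,0,0, 1,0.091,-0.011,0,0, 1,0.091,-0.011,0,0]'; python3 - <<'E'
from h import *
p,d,c=grab("wrist","w5.png")
H,S,V=cv2.split(cv2.cvtColor(p,cv2.COLOR_RGB2HSV))
n,l,st,ce=cv2.connectedComponentsWithStats(((H>25)&(H<35)&(S>180)&(V>110)).astype(np.uint8))
for i in range(1,n):
    if st[i,4]>300:
        m=l==i; v,u=np.nonzero(m); P=at_depth(c,np.c_[u,v],d[m]); ok=(P[:,2]>.041)&(P[:,2]<.047)
        print(st[i],ce[i],np.median(P,0).round(4),cv2.minEnclosingCircle((P[ok][:,:2]*1000).astype(np.float32)) if ok.any() else '')
        if ok.any(): a=P[ok][:,:2]; g=(a.min(0)+a.max(0))/2; go(*g,.021,14.2)
E
```

```text
time_s: 8.02
eef_pos: [0.4859, 0.2185, 0.1995]
ee_rot: [-0.001, 0.614, 0.789, -0.001]
wrist_force: [1.5, 0.8, 0.6]
grip_width: 0.0855
grip_force: 0.0
time_s: 8.52
eef_pos: [0.4547, 0.3017, 0.1997]
ee_rot: [-0.0, 0.614, 0.789, -0.001]
wrist_force: [-0.4, -0.6, 0.7]
grip_width: 0.0851
grip_force: 0.0
[ 295  192   44   43 1478] [317.16576455 212.71109608] [0.4553 0.3037 0.0442] ((455.5027160644531, 302.8959045410156), 17.968801498413086)
t 8.57 pos [0.4551 0.3013 0.1999] yaw 14.17 tilt [-7.e-04 -6.e-04 -1.e+00] w 0.0853 
 shift [0.0014 0.001  0.1789] turn -0.03
```

```bash
python3 -m jog '[1,0.0015,0.001,0.03,0, 1,0.0015,0.001,0.065,0, 1,0.0015,0.001,0.1,0, 1,0.0015,0.001,0.13,0, 1,0.0015,0.001,0.155,0, 1,0.0015,0.001,0.17,0, 1,0.0015,0.001,0.176,0, 1,0.0015,0.001,0.178,0, 1,0.0015,0.001,0.178,0, 1,0.0015,0.001,0.178,0]'; python3 -c "
from h import *
go(.4555,.3029,.022,14.2)"
```

```text
time_s: 9.4
eef_pos: [0.4562, 0.3036, 0.0232]
ee_rot: [0.0, 0.615, 0.789, 0.001]
wrist_force: [0.4, 0.8, 0.3]
grip_width: 0.0856
grip_force: 0.0
t 9.4 pos [0.4562 0.3036 0.0232] yaw 14.17 tilt [ 1.3e-03  5.0e-04 -1.0e+00] w 0.0856 
 shift [-0.0005 -0.0009  0.0012] turn -0.03
```

```bash
python3 -m jog '[0.4,0,-0.001,0.001,0, 0.1,0,-0.001,0.001,0, -0.2,0,-0.001,0.001,0, -0.5,0,-0.001,0.001,0, -1,0,-0.001,0.001,0, -1,0,-0.001,0.001,0, -1,0,-0.001,0.001,0, -1,0,-0.001,0.001,0]'; python3 -m jog '[-1,0,0,-0.02,0, -1,0,0,-0.045,0, -1,0,0,-0.075,0, -1,0,0,-0.105,0, -1,0,0,-0.125,0, -1,0,0,-0.133,0, -1,0,0,-0.133,0, -1,0,0,-0.133,0]'; python3 - <<'E'
from h import *
go(.5775,.0474,.155,14.2)
E
```

```text
time_s: 10.07
eef_pos: [0.4547, 0.3037, 0.0219]
ee_rot: [0.0, 0.614, 0.789, 0.0]
wrist_force: [-1.3, -1.2, 7.3]
grip_width: 0.0345
grip_force: 59.3
time_s: 10.73
eef_pos: [0.4543, 0.3034, 0.1536]
ee_rot: [-0.0, 0.614, 0.789, -0.0]
wrist_force: [0.0, 0.6, -0.1]
grip_width: 0.035
grip_force: 59.8
t 10.73 pos [0.4543 0.3034 0.1536] yaw 14.2 tilt [-3.e-04 -3.e-04 -1.e+00] w 0.035 
 shift [-0.2784  0.0566 -0.0013] turn 0.0
```

```bash
python3 -m jog '[-1,-0.012,0.003,0,0, -1,-0.035,0.007,0,0, -1,-0.07,0.014,0,0, -1,-0.11,0.022,0,0, -1,-0.15,0.03,0,0, -1,-0.19,0.038,0,0, -1,-0.225,0.046,0,0, -1,-0.255,0.052,0,0, -1,-0.272,0.055,0,0, -1,-0.278,0.0565,0,0]'; python3 -m jog '[-1,0,0,0,0, -1,0,0,0,0]'; python3 - <<'E'
from h import *
go(.5775,.0474,.056,14.2)
p,d,c=grab("wrist","w6.png")
H,S,V=cv2.split(cv2.cvtColor(p,cv2.COLOR_RGB2HSV)); m=(H>22)&(H<35)&(S>180); m[:250]=0;m[:,:230]=0;m[:,410:]=0
v,u=np.nonzero(m); P=at_depth(c,np.c_[u,v],d[m]); k=abs(P[:,2]-np.median(P[:,2]))<.003
print('held cap',P[k].mean(0))
E
```

```text
time_s: 11.57
eef_pos: [0.5781, 0.0446, 0.1524]
ee_rot: [-0.001, 0.615, 0.788, -0.001]
wrist_force: [-0.6, 0.3, -0.7]
grip_width: 0.0345
grip_force: 59.8
time_s: 11.73
eef_pos: [0.577, 0.048, 0.1532]
ee_rot: [-0.001, 0.614, 0.789, -0.001]
wrist_force: [-0.1, 0.5, -0.8]
grip_width: 0.0343
grip_force: 59.8
t 11.73 pos [0.577  0.048  0.1532] yaw 14.18 tilt [-1.9e-03  1.0e-04 -1.0e+00] w 0.0343 
 shift [-0.0008  0.0005  0.0972] turn -0.02
held cap [0.57618518 0.04891443 0.17541659]
```

```bash
python3 -m jog '[-1,-0.001,0.0005,0.015,0, -1,-0.001,0.0005,0.04,0, -1,-0.001,0.0005,0.065,0, -1,-0.001,0.0005,0.085,0, -1,-0.001,0.0005,0.095,0, -1,-0.001,0.0005,0.1,0, -1,-0.001,0.0005,0.1,0, -1,-0.001,0.0005,0.1,0]';  python3 -c "
from h import *
go(.5775,.0474,.0323,14.2)"
```

```text
time_s: 12.45
eef_pos: [0.5786, 0.0475, 0.055]
ee_rot: [0.0, 0.614, 0.789, 0.0]
wrist_force: [-1.2, -0.6, 0.2]
grip_width: 0.0343
grip_force: 59.8
t 12.45 pos [0.5786 0.0475 0.055 ] yaw 14.24 tilt [ 8.e-04 -1.e-04 -1.e+00] w 0.0343 
 shift [ 0.0002 -0.0011  0.0227] turn 0.04
```

```bash
python3 -m jog '[-1,0,-0.001,0,0, -1,0,-0.001,0.006,0, -1,0,-0.001,0.013,0, -1,0,-0.001,0.018,0, -1,0,-0.001,0.021,0, -1,0,-0.001,0.0225,0, -1,0,-0.001,0.0225,0, -1,0,-0.001,0.0225,0]';  python3 -c "
from h import *
go(.5775,.0474,.032,14.2)"
```

```text
time_s: 13.12
eef_pos: [0.5771, 0.0468, 0.032]
ee_rot: [-0.0, 0.614, 0.789, -0.0]
wrist_force: [-2.5, -1.2, 6.6]
grip_width: 0.0348
grip_force: 60.4
t 13.12 pos [0.5771 0.0468 0.032 ] yaw 14.2 tilt [-5.e-04 -1.e-04 -1.e+00] w 0.0348 
 shift [ 0.0005  0.0005 -0.    ] turn 0.0
```

```bash
python3 -m jog '[-1,0,0,0,0, -0.1,0,0,0,0, 0.1,0,0,0,0, 0.3,0,0,0,0, 0.5,0,0,0,0, 0.5,0,0,0,0, 0.5,0,0,0,0]'; python3 -m jog '[0.5,0,0,-0.015,0, 0.5,0,0,-0.04,0, 0.7,0,0,-0.07,0, 1,0,0,-0.1,0, 1,-0.06,0,-0.125,0, 1,-0.1,0,-0.14,0, 1,-0.14,0,-0.14,0, 1,-0.165,0,-0.14,0, 1,-0.174,0,-0.14,0, 1,-0.174,0,-0.14,0]'; python3 -m jog '[1,0,0,0,0,1,0,0,0,0]'; python3 - <<'E'
from meas import *
p,d,c=grab("wrist","w7.png"); carrier(p,d,c,(.5988,-.0369))
go(.5988,-.0369,.068,14.2)
E
```

```text
time_s: 13.7
eef_pos: [0.5774, 0.0468, 0.0317]
ee_rot: [0.0, 0.614, 0.789, -0.0]
wrist_force: [-1.2, -0.2, 0.0]
grip_width: 0.0638
grip_force: 0.0
time_s: 14.53
eef_pos: [0.6205, -0.1252, 0.1717]
ee_rot: [0.0, 0.616, 0.788, -0.0]
wrist_force: [-0.2, -0.1, 0.5]
grip_width: 0.0852
grip_force: 0.0
time_s: 14.7
eef_pos: [0.6196, -0.1208, 0.1714]
ee_rot: [-0.001, 0.614, 0.789, -0.0]
wrist_force: [0.3, -0.1, -0.3]
grip_width: 0.0855
grip_force: 0.0
tower 3576 x -17.6..17.4  y -14.6..14.4 z 0.0861
orange 360 x -24.8..25.0  y -11.6..8.6 z 0.0762
pot_c 2927 x -17.6..14.8  y 23.4..56.2 z 0.0542
pot_d 2178 x -17.4..15.6  y -56.4..-23.2 z 0.0542
endL none
endR 1863 x -17.5..15.4  y -104.2..-71.2 z 0.0542
blue 899 x -24.4..24.4  y -109.5..67.3 z 0.0179
blue rim 646 x -24.4..24.5  y -110.1..65.0 z 0.0182
floor 238 x -6.5..20.8  y -53.3..67.5 z 0.0102
((604.373291015625, -58.21128845214844), (49.0540771484375, 179.23377990722656), 14.359288215637207)
t 14.75 pos [ 0.6197 -0.1205  0.1715] yaw 14.27 tilt [-8.e-04  3.e-04 -1.e+00] w 0.0855 
 shift [0.0861 0.0004 0.1036] turn 0.07
```

View pics/w7.png

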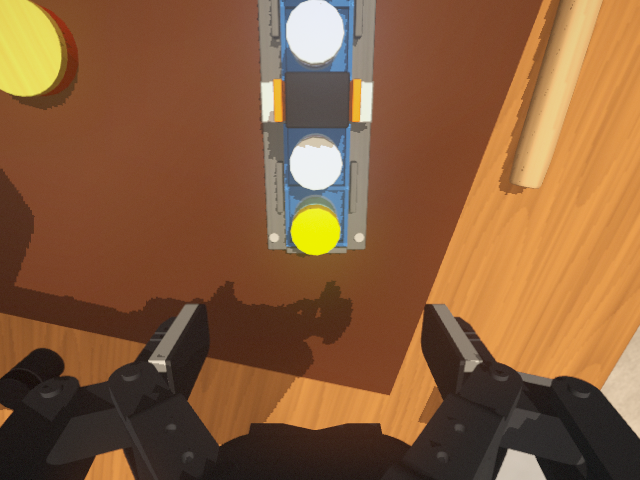

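Right pot is standing at (315,230), and the tower catches are at x=278 and x=357, row 100. I'll check the left pot with the other cameras.

```bash
python3 - <<'E'
from meas import *
for n in("scene","top"):
    p,d,c=grab(n,n+'7.png'); print(n); carrier(p,d,c,(.5988,-.0369))
p=cv2.imread('pics/scene7.png'); cv2.imwrite('pics/crop7.png',cv2.resize(p[195:315,215:375],(640,480),interpolation=cv2.INTER_CUBIC))
E
```

```text
scene
tower 168 x -13.6..19.2  y -16.7..11.1 z 0.0868
orange 22 x 23.7..27.9  y -11.9..7.9 z 0.0747
pot_c 138 x -16.8..16.9  y 22.3..54.7 z 0.0548
pot_d 169 x -16.4..17.3  y -58.7..-21.7 z 0.0547
endL 153 x -16.7..17.2  y 67.5..101.0 z 0.0547
endR 179 x -16.7..17.8  y -106.5..-73.8 z 0.0545
blue 414 x -22.1..27.0  y -113.0..108.6 z 0.0159
blue rim 167 x -15.7..26.9  y -112.8..109.4 z 0.018
floor 111 x -22.1..26.3  y -110.3..107.3 z 0.0107
((602.3536376953125, -37.273033142089844), (50.99497604370117, 225.17185974121094), 13.589374542236328)
top
tower 125 x -17.6..15.2  y -12.9..16.5 z 0.0847
orange none
pot_c 98 x -19.2..13.8  y 25.8..58.6 z 0.0536
pot_d none
endL 90 x -16.6..13.4  y 71.9..103.8 z 0.0535
endR none
blue 80 x -24.0..21.7  y 18.7..109.7 z 0.0103
blue rim none
floor 30 x -21.5..20.4  y 26.5..109.0 z 0.0101
((582.2105712890625, 24.12541961669922), (45.84061813354492, 93.05879211425781), 14.139887809753418)
```

View pics/crop7.png

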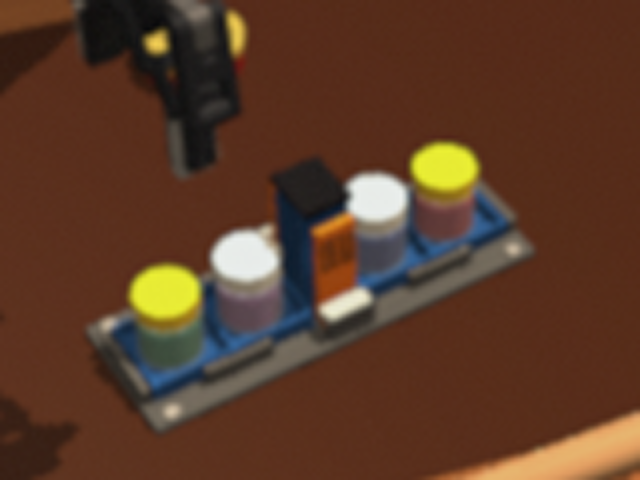

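All four pots stand in their pockets with cap tops at z≈0.054. Now I'll move over the tower and straddle the catches, with TCP z≈0.047 so the grasp point is at 0.058.

```bash
python3 -m jog '[1,0.02,0,0,0.1, 1,0.05,0,0,0.1, 1,0.075,0,0,0.1, 1,0.086,0,0,0.1, 1,0.086,0,0,0.1, 1,0.086,0,0.01,0.1, 1,0.086,0,0.03,0.1, 1,0.086,0,0.045,0.1, 1,0.086,0,0.05,0.1, 1,0.086,0,0.05,0.1]';python3 -c "
from h import *
go(.5988,-.0369,.047,14.2)"
```

```text
time_s: 15.68
eef_pos: [0.5986, -0.0393, 0.12]
ee_rot: [-0.001, 0.615, 0.788, -0.001]
wrist_force: [-0.5, -0.2, -0.1]
grip_width: 0.0851
grip_force: 0.0
t 15.68 pos [ 0.5986 -0.0393  0.12  ] yaw 14.05 tilt [-2.6e-03  3.0e-04 -1.0e+00] w 0.0851 
 shift [0.0022 0.001  0.073 ] turn -0.15
```

```bash
python3 -m jog '[1,0.001,0.0005,0,0, 1,0.001,0.0005,0.012,0, 1,0.001,0.0005,0.03,0, 1,0.001,0.0005,0.048,0, 1,0.001,0.0005,0.062,0, 1,0.001,0.0005,0.07,0, 1,0.001,0.0005,0.073,0, 1,0.001,0.0005,0.073,0, 1,0.001,0.0005,0.073,0, 1,0.001,0.0005,0.073,0]';python3 -c "
from h import *
go(.5988,-.0369,.047,14.2)"
```

```text
time_s: 16.52
eef_pos: [0.5997, -0.0375, 0.0496]
ee_rot: [0.001, 0.615, 0.789, 0.0]
wrist_force: [0.2, 0.4, 0.2]
grip_width: 0.0855
grip_force: 0.0
t 16.52 pos [ 0.5997 -0.0375  0.0496] yaw 14.1 tilt [ 1.5e-03 -3.0e-04 -1.0e+00] w 0.0855 
 shift [ 0.0008 -0.0007  0.0026] turn -0.1
```

```bash
python3 -m jog '[0.6,0.001,-0.0005,0.0025,-0.1, 0.4,0.001,-0.0005,0.0025,-0.1, 0.2,0.001,-0.0005,0.0025,-0.1, 0,0.001,-0.0005,0.0025,-0.1, -0.5,0.001,-0.0005,0.0025,-0.1, -1,0.001,-0.0005,0.0025,-0.1, -1,0.001,-0.0005,0.0025,-0.1, -1,0.001,-0.0005,0.0025,-0.1, -1,0.001,-0.0005,0.0025,-0.1]';python3 -c "
from h import *
go(.5988,-.0369,.147,14.2)"
```

```text
time_s: 17.27
eef_pos: [0.5992, -0.0366, 0.0472]
ee_rot: [0.001, 0.614, 0.789, 0.0]
wrist_force: [0.7, 1.6, 7.7]
grip_width: 0.0368
grip_force: 60.6
t 17.27 pos [ 0.5992 -0.0366  0.0472] yaw 14.2 tilt [ 2.e-03 -3.e-04 -1.e+00] w 0.0368 
 shift [-0.0003 -0.0002 -0.0998] turn 0.0
```

```bash
python3 -m jog '[-1,0,0,-0.001,0, -1,0,0,-0.003,0, -1,0,0,-0.006,0, -1,0,0,-0.01,0, -1,0,0,-0.015,0, -1,0,0,-0.02,0, -1,0,0,-0.025,0, -1,0,0,-0.03,0, -1,0,0,-0.034,0, -1,0,0,-0.036,0]';python3 -c "
from h import *
go(.5992,-.0366,.147,14.2)"
```

```text
time_s: 18.1
eef_pos: [0.5987, -0.0366, 0.0831]
ee_rot: [0.0, 0.614, 0.789, 0.0]
wrist_force: [-0.6, 0.7, -5.1]
grip_width: 0.0366
grip_force: 60.7
t 18.1 pos [ 0.5987 -0.0366  0.0831] yaw 14.2 tilt [ 9.e-04 -2.e-04 -1.e+00] w 0.0366 
 shift [-0.0002  0.0006 -0.0639] turn -0.0
```

The wrist load of -5.1 N matches the carrier plus four pots (about 0.54 kg), so it's free. I'll continue the lift.

```bash
python3 -m jog '[-1,0,0,-0.005,0, -1,0,0,-0.013,0, -1,0,0,-0.023,0, -1,0,0,-0.034,0, -1,0,0,-0.045,0, -1,0,0,-0.054,0, -1,0,0,-0.06,0, -1,0,0,-0.063,0, -1,0,0,-0.064,0, -1,0,0,-0.064,0]'; python3 -m jog '[-1,0,0,0,0,-1,0,0,0,0,-1,0,0,0,0,-1,0,0,0,0]'; python3 - <<'E'
from h import *
go(.5992,-.0366,.147,14.2)
p,d,c=grab("scene"); cv2.imwrite('pics/end.png',cv2.resize(p[130:330,180:420,::-1],(720,600),interpolation=cv2.INTER_CUBIC))
u,v,P=cloud(c,d); a=np.radians(14.2); L=(P[:,:2]-(.5988,-.0369))@np.array([[np.cos(a),np.sin(a)],[-np.sin(a),np.cos(a)]]).T
for y in(.087,.04,-.04,-.087):
    m=(abs(L[:,1]-y)<.012)&(abs(L[:,0])<.01)&(P[:,2]>.13)&(P[:,2]<.17); print(y,m.sum(),np.median(P[m,2]) if m.any() else None)
E
```

```text
time_s: 18.93
eef_pos: [0.5984, -0.0365, 0.1463]
ee_rot: [0.0, 0.614, 0.789, -0.0]
wrist_force: [0.2, -0.1, -6.0]
grip_width: 0.0367
grip_force: 60.7
time_s: 19.27
eef_pos: [0.5983, -0.0366, 0.1459]
ee_rot: [-0.0, 0.614, 0.789, -0.0]
wrist_force: [-0.1, 0.8, -3.7]
grip_width: 0.0366
grip_force: 60.7
t 19.27 pos [ 0.5983 -0.0366  0.1459] yaw 14.2 tilt [-6.e-04  0.e+00 -1.e+00] w 0.0366 
 shift [-0.0003  0.0008 -0.0011] turn -0.0
0.087 72 0.15380294513454312
0.04 18 0.15340996102579918
-0.04 85 0.15371546783382972
-0.087 96 0.1536035748708604
```

View pics/end.png

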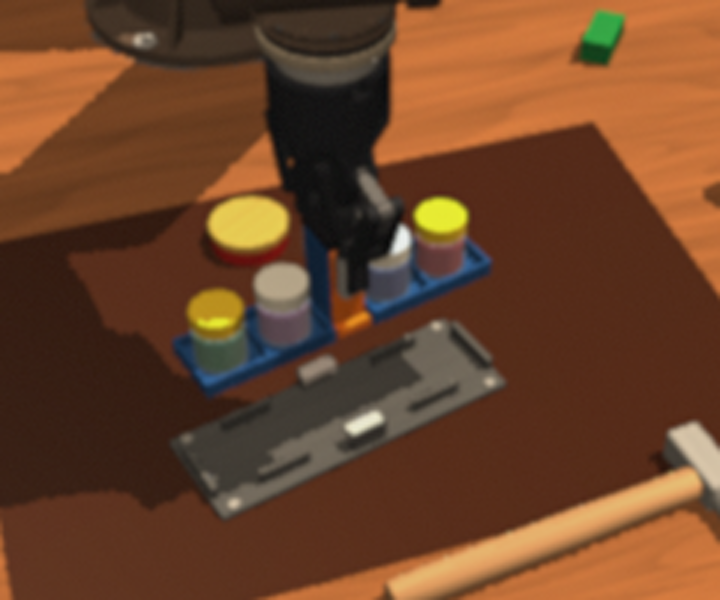

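The carrier hangs level about 9.9 cm above the dock. All four caps read z≈0.1535, and the pots stand in their pockets.

```bash
python3 -c "
from plant import r
print(r.finish_job())"
```

```text
the job is handed in; nothing more can be done
None
```

I put both yellow-capped pots in the end pockets, pinched the catches and lifted the carrier level; the arm is holding it about 10 cm above the dock with all four pots standing, and the job was handed in at about 19 s.

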